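# Set up a laboratory balance for its calibration check

## Task

Get the balance ready for its calibration check: the large steel weight has toppled over, so first stand it upright on the bench and let go of it, then lift it again and stand it gently on the balance pan and let go. Then lower the hinged clear lid of the draught shield fully shut, and last of all slide the selector on the front of the balance all the way to its left-hand end stop. Leave the two bottles, the white cap and the spoon where they are.

Things in the scene. Friction and masses are not known exactly. Their poses are not given: they have to be found in the camera images.
- balance: White balance fixed to the bench, housing 320 (x) by 210 (y) by 50 mm high. Origin: centre of its underside; x to its rear, away from the robot, y to its left, z up. Its rear part carries a draught shield with 4 mm walls (three clear, the rear one white), outside x -25 to 145 mm, y -85 to 85 mm, rim at z 150 mm. The front deck (x -160 to -25 mm) is flat at z 50 mm.
- pan (a point): Centre of the top face of the round steel pan (90 mm diameter), inside the draught shield, at (60, 0, 62) mm in the balance's frame; the shield's rim is 88 mm above it.
- lid_axis (a point): Middle of the lid's hinge line, at (60, 88, 151) mm in the balance's frame; the line runs along the balance's x on the left (+y) rim of the shield.
- lid (a joint): Opening angle of the lid, 0 = shut flat on the rim, 1.6 = stop, just past upright. Clear plate 170 x 170 x 5 mm (0.18 kg) with grey edging, hinged on the left rim, so its free edge is to the right and swings up; a stiff hinge holds it at any angle (about 2 N at the free edge moves it).
- lid_tab (a point): Centre of the upper (outer) face of the grey tab, 60 x 22 x 5 mm, that stands out in the lid's plane from the middle of its free edge, 181 mm from the hinge line. Its z axis is the lid's outward normal (up when shut).
- selector (a joint): Travel of the selector in m: 0 = right-hand end, 0.090 = left-hand end stop. It slides along the balance's +y with about 4 N of friction and stays where it is left.
- selector_top (a point): Centre of the top of the selector's grip, a grey block 26 mm (balance x) by 14 mm (balance y), its top 28 mm above the deck. Slot along y at x = -95 mm in the balance's frame; grip centre from y = -45 mm (travel 0) to +45 mm (end stop). Grey marks 5 mm high at the slot's ends do not obstruct.
- weight: Large plain steel weight, about 0.5 kg, with a knob, 74 mm long. Origin: centre of its foot face; x runs along its axis from foot to knob. Octagonal body 40 mm across flats from 0 to 45 mm, neck 16 mm diameter to 55 mm, round knob 24 mm diameter from 55 to 74 mm. At first it lies on one of its flats on the bench.
- bottle_a: Amber bottle with a black cap, 60 mm diameter, 115 mm high; origin at the centre of its foot. Leave alone.
- bottle_b: Second amber bottle, the same. Leave alone.
- cap: White screw cap lying on the bench, 52 mm diameter, 14 mm high; origin at the centre of its underside. Leave alone.
- spatula: Sampling spoon with a wooden handle lying on the bench left of the balance, about 200 mm long. Leave alone.
There are look-alikes about, which are no part of the job. Of the things that look like the weight, take the one that is farthest from the robot's base at the start.

How it is judged:
By the outcome, as a careful person would: the job done as asked, in the order asked, and still so for the second after the job is handed in, with the robot touching nothing.
It also fails if it takes over 72 s, if anything falls off the work surface, if the arm or the gripper's body presses on something with over 40 N, if the wrist force passes 120 N, or if a joint passes its speed limit or range.

## Robot

A 7-joint arm with a two-finger parallel gripper is mounted at the origin on the work surface. World frame = base frame: x ahead of the robot, y to its left, z up, the work surface at z = 0. Lengths are in m, angles in rad, forces in N, time in s.
With the tool pointing down it reaches from about 0.4 to 0.85 m from the base axis. Payload 4.5 kg.
Tool frame: the origin (TCP) lies between the finger pads; the fingertips stand 11 mm ahead of it and the grasp point (between the pads) lies 8 mm behind it (r.nose_length is the distance from the TCP to the fingertips, in m); z points along the fingers, y is the line along which they close (so a half turn about z gives the same grasp; the last joint's range is limited). The gripper opens to 88 mm and grips with 3 to 60 N. Pads are 18 mm wide; open, the fingers measure 123 mm over their backs; the gripper's body (75 mm by 187 mm) begins 45 mm behind the grasp point.
Start: joints at [-1.133, 0.689, -0.195, 1.565, 0.157, 0.902, -0.215], TCP at [0.246, 0.575, 0.25] pointing down, gripper open.
Joint ranges: [-3.01, 3.01], [-0.46, 2.08], [-1.47, 1.51], [0.13, 2.56], [-1, 4.14], [0.04, 2.09], [-2.66, 2.66]. Speed limits (rad/s): [2.57, 2.57, 3.14, 3.14, 3.14, 3.14, 3.14].

## Interface

Orientations are given as a unit quaternion [x, y, z, w].
In Python, from plant import get_state, snapshot, camera_model, r gives the robot as it stands.
- The arm moves only by the shell command python3 -m inch 'ROWS' [FORCE]. ROWS is text: rows parted by semicolons, each of 7 numbers parted by spaces: the opening, from -1 (shut) to 1 (fully open), then the shift along the tool's x, y, z in m, then the turn, a rotation vector about the tool's x, y, z in rad. A call has 1 to 20 rows; each row shifts and turns the commanded pose from where the row before left it, along the tool's axes as they then stand; what a row does not reach is not made up. A row lasts 1/12 s, in which the tool goes at most 41.7 mm and 7.16 degrees, less where a joint would pass 70% of its speed; a pose out of reach is approached as far as the arm can. A call is refused whole if a number of a shift passes 0.0417 or a number of a turn 0.125, either way. A call with a gripper value outside its range is refused whole. The fingers move at their own pace and stop on an object; FORCE is the grip in N (left out, the last holds). Time passes only in rows, so rows that do not move let the fingers close. It gives the time, the measured TCP pose, the force, the opening and the grip force at its end, in the units of the state.
- get_state(): the state, without advancing time (a new reading comes with each control period).
- snapshot(name): name is "side" or "top" or "wrist"; returns (picture, depth): 420x560x3 uint8, red, green, blue; 420x560 float32, m along the optical axis (not along the pixel's ray), 0 where there is no reading.
- camera_model(name): a dict with "intrinsics" (3x3 intrinsics, pixels), "view" (4x4, takes a point from world to camera coordinates). Camera axes: x right, y down, z forward; pixel columns grow to the right and rows downward; lengths in m; the calibration is good to about 2 mm. A picture is of the moment at which its call begins: read the wrist's pose just before it. camera_model takes no time and is no camera call; for the wrist camera it gives the pose at the moment of the call.
- r.finish_job(): hands the job in; it is judged then, once.
The state is a dict: "clock": time; "q": joint angles; "qd": joint speeds; "joint_torque": joint torques, N m; "tool_pos": TCP position; "eef_rot": TCP orientation; "contact_force": force on the tool from outside, world axes, zero at the start; "moment": the same for the moment, N m; "opening": opening from 0.0 (shut) to 1.0 (fully open); "finger_force": force on a finger pad.
Only numpy, scipy, OpenCV 4.12 (cv2) and the standard library are available. Lean on these libraries where they do the work, as an engineer would, in place of code of your own. Each camera call takes 0.05 s, during which the arm holds its last target. There are 200 camera calls.

## Working session

There is one attempt and no reset: what is moved stays moved. The work goes in short steps, Python scripts to look and compute and a shell command to move; the robot and the scene stay as the last step left them, time stands still between calls to the robot, and variables do not carry over. Pictures are saved under pics/ and viewed, at most 10 in all, crops included, and the job is handed in when it is done.

```bash
ls; mkdir -p pics; python3 - <<'E'
from plant import *
import cv2,numpy as np
print(get_state())
for n in ("top","side"):
    p,d=snapshot(n); np.savez(f"pics/{n}0.npz",p=p,d=d); cv2.imwrite(f"pics/{n}0.png",p[:,:,::-1])
    m=camera_model(n); print(n,np.round(m["intrinsics"],1).tolist(),np.round(m["view"],3).tolist())
E
```

```text
pics
{'clock': 0.0, 'q': array([-1.13320161,  0.6899705 , -0.19450273,  1.56637208,  0.15735145,
        0.90248518, -0.21511922]), 'qd': array([ 0.0025075 ,  0.00039658, -0.00046123,  0.00017181,  0.00231469,
       -0.00109153, -0.00027527]), 'joint_torque': array([-7.25407881e-05, -5.27546668e+01, -1.26613721e+00, -1.53415740e+01,
       -5.25217212e-02,  6.67334738e-03,  1.78059345e-04]), 'tool_pos': array([0.24538686, 0.57413806, 0.24891068]), 'eef_rot': array([ 2.00483427e-01,  9.79696662e-01, -9.14601913e-04, -9.46478119e-05]), 'contact_force': array([-0.67178799, -0.09775828,  0.41345593]), 'moment': array([-0.01420052, -0.00220291, -0.01815167]), 'finger_force': 0.0, 'opening': 1.0016695336369876}
top [[532.1, 0.0, 282.7], [0.0, 532.1, 204.0], [0.0, 0.0, 1.0]] [[0.012, -1.0, -0.002, -0.01], [-0.98, -0.011, -0.199, 0.594], [0.199, 0.004, -0.98, 1.28], [0.0, 0.0, 0.0, 1.0]]
side [[515.8, 0.0, 286.8], [0.0, 515.8, 217.4], [0.0, 0.0, 1.0]] [[0.988, -0.152, 0.006, -0.548], [-0.11, -0.74, -0.664, 0.145], [0.106, 0.655, -0.748, 1.29], [0.0, 0.0, 0.0, 1.0]]
```

View pics/top0.png

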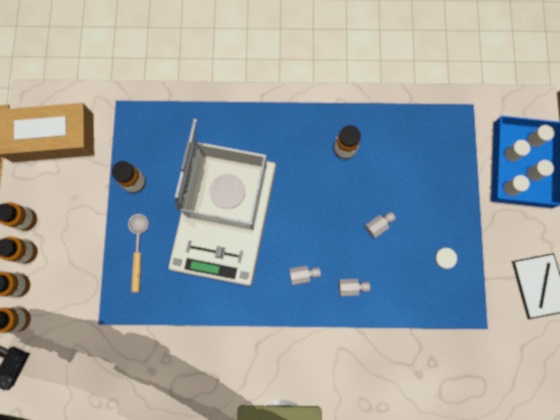

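View pics/side0.png

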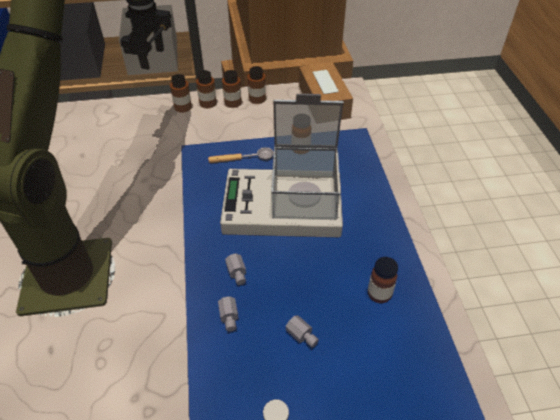

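The top view shows three look-alike weights. The farthest is at about (380,225), with its knob to the upper right. The balance is at about (225,215), its lid upright on the left, and the selector sits mid-slot at (219,252). The side view agrees with this.

```bash
cat > h.py <<'E'
import numpy as np,cv2
from plant import *
def cloud(name,d,cm=None):
    m=cm or camera_model(name);K=np.array(m["intrinsics"]);T=np.linalg.inv(np.array(m["view"]))
    v,u=np.mgrid[:d.shape[0],:d.shape[1]]
    P=np.stack([(u-K[0,2])/K[0,0]*d,(v-K[1,2])/K[1,1]*d,d,np.ones_like(d)],-1)@T.T
    P=P[...,:3]; P[d<=0]=np.nan
    return P
def ray(name,uv,z,cm=None):
    m=cm or camera_model(name);K=np.array(m["intrinsics"]);T=np.linalg.inv(np.array(m["view"]))
    a=T[:3,:3]@np.linalg.solve(K,[uv[0],uv[1],1]);o=T[:3,3]
    return o+a*(z-o[2])/a[2]
def proj(name,X):
    m=camera_model(name);c=np.array(m["view"])@np.append(X,1);c=np.array(m["intrinsics"])@c[:3];return c[:2]/c[2]
E
python3 - <<'E'
from h import *
for n in("top","side"):
    f=np.load(f"pics/{n}0.npz");p,d=f["p"],f["d"];P=cloud(n,d)
    hsv=cv2.cvtColor(p,cv2.COLOR_RGB2HSV)
    box=(360,205,405,245) if n=="top" else (275,310,325,355)
    u0,v0,u1,v1=box
    nb=(hsv[...,1]<130).astype(np.uint8); M=np.zeros_like(nb);M[v0:v1,u0:u1]=nb[v0:v1,u0:u1]
    M&=(np.nan_to_num(P[...,2])>0.012).astype(np.uint8)
    Q=P[M>0];print(n,"weight n",len(Q),"z pct",np.percentile(Q[:,2],[5,50,95]).round(4),"mat z",np.nanmedian(P[(hsv[...,1]>180)&(hsv[...,0]>100)&(hsv[...,0]<125)][:,2]))
    c=Q.mean(0);w,V=np.linalg.eigh(np.cov(Q[:,:2].T));a=V[:,1];s=(Q[:,:2]-c[:2])@a
    print(" c",c.round(4),"axis",a.round(3),np.degrees(np.arctan2(a[1],a[0])).round(1),"extent",np.percentile(s,[1,99]).round(4))
    for lo in np.arange(-.04,.04,.01):
        k=(s>=lo)&(s<lo+.01)
        if k.sum()>3:
            t=(Q[k,:2]-c[:2])@[-a[1],a[0]];print("  ",round(lo,3),k.sum(),t.min().round(4),t.max().round(4),Q[k,2].max().round(4))
    # deck
    reg=(P[...,0]>.3)&(P[...,0]<.85)&(P[...,1]>-.05)&(P[...,1]<.35)
    k=reg&(abs(P[...,2]-.05)<.006)&(hsv[...,1]<60)
    D=P[k][:,:2].astype(np.float32)
    r_=cv2.minAreaRect(D);print(" deck",r_, len(D),np.median(P[k][:,2]))
    for nm,lo,hi in(("sel",.068,.084),("rim",.14,.156)):
        k=reg&(P[...,2]>lo)&(P[...,2]<hi);X=P[k]
        if nm=="sel":
            vv,uu=np.nonzero(k);print(nm,len(X),np.c_[uu,vv,X.round(3)][:: max(1,len(X)//15)].tolist())
        else: print(nm,len(X),cv2.minAreaRect(X[:,:2].astype(np.float32)))
    k=reg&(P[...,2]>.17);X=P[k];print(" lid",len(X),X.mean(0) if len(X) else 0, X[X[:,2].argmax()] if len(X) else 0)
E
python3 - <<'E'
import cv2
a=cv2.imread('pics/top0.png')
b=cv2.resize(a[110:300,150:290],None,fx=3,fy=3,interpolation=cv2.INTER_CUBIC)
c=cv2.resize(a[195:255,350:420],None,fx=5,fy=5,interpolation=cv2.INTER_CUBIC)
import numpy as np
o=np.zeros((570,780,3),np.uint8);o[:570,:420]=b;o[:300,425:775]=c;cv2.imwrite('pics/crop1.png',o)
E
```

```text
top weight n 392 z pct [0.0224 0.0353 0.0445] mat z 0.0020620657743091186
 c [ 0.5493 -0.2493  0.0348] axis [-0.58   0.815] 125.5 extent [-0.0431  0.0298]
   -0.04 36 -0.0115 0.0116 0.0378
   -0.03 34 -0.0116 0.0107 0.0374
   -0.02 37 -0.0199 0.0197 0.047
   -0.01 60 -0.0196 0.0196 0.0462
   0.0 61 -0.0199 0.0199 0.046
   0.01 60 -0.0195 0.0197 0.0477
   0.02 88 -0.0198 0.0193 0.0486
 deck ((0.5540593862533569, 0.10503116250038147), (0.32773953676223755, 0.3184492588043213), 85.2554702758789) 6795 0.050833271786652645
sel 358 [[202.0, 153.0, 0.719, 0.202, 0.083], [211.0, 156.0, 0.715, 0.181, 0.069], [225.0, 158.0, 0.709, 0.145, 0.074], [239.0, 160.0, 0.703, 0.109, 0.078], [250.0, 163.0, 0.698, 0.081, 0.071], [266.0, 165.0, 0.691, 0.04, 0.076], [196.0, 176.0, 0.659, 0.215, 0.081], [234.0, 186.0, 0.638, 0.12, 0.069], [192.0, 194.0, 0.613, 0.223, 0.08], [190.0, 204.0, 0.59, 0.228, 0.07], [190.0, 217.0, 0.556, 0.226, 0.078], [254.0, 221.0, 0.547, 0.067, 0.08], [237.0, 226.0, 0.534, 0.109, 0.081], [218.0, 248.0, 0.479, 0.153, 0.083], [221.0, 251.0, 0.472, 0.146, 0.077], [218.0, 255.0, 0.4
[... 855 characters left out ...]
 168.0, 0.62, 0.223, 0.076], [281.0, 169.0, 0.573, 0.233, 0.07], [322.0, 169.0, 0.686, 0.209, 0.077], [310.0, 170.0, 0.653, 0.216, 0.07], [329.0, 171.0, 0.705, 0.206, 0.069], [245.0, 191.0, 0.464, 0.149, 0.082], [245.0, 195.0, 0.463, 0.144, 0.072], [282.0, 211.0, 0.552, 0.068, 0.077], [326.0, 211.0, 0.663, 0.047, 0.081], [302.0, 212.0, 0.602, 0.054, 0.08], [279.0, 213.0, 0.544, 0.067, 0.071], [318.0, 213.0, 0.643, 0.048, 0.076], [306.0, 214.0, 0.613, 0.054, 0.07], [332.0, 215.0, 0.678, 0.039, 0.072]]
rim 815 ((0.6222389936447144, 0.13896261155605316), (0.18166404962539673, 0.17071983218193054), 79.90509033203125)
 lid 2959 [0.6351403  0.20629023 0.25519459] [0.63124277 0.18409918 0.34494529]
```

View pics/crop1.png

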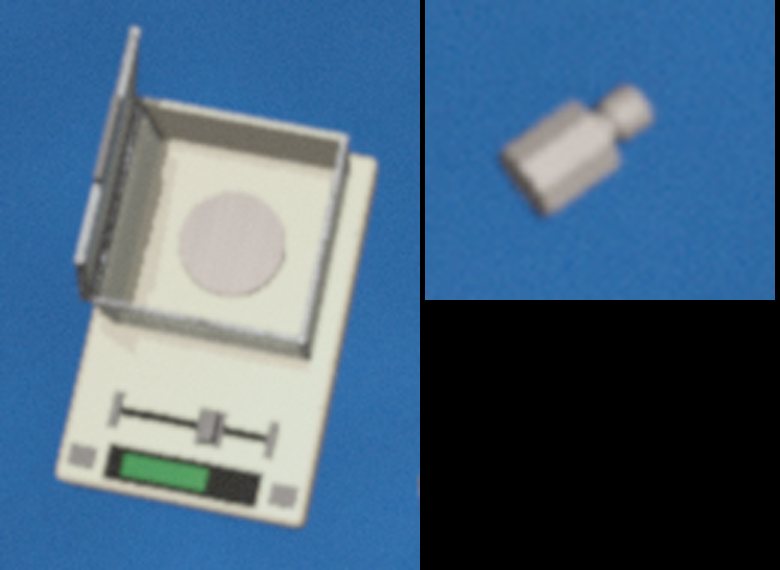

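The crop shows the weight on its flat, with its knob to the upper right. In crop pixels the pan centre is at (232,243), the slot marks at (118,408) and (271,438), and the grip at (209,427). I'll compute the balance pose and the first move from these.

```bash
cat >> h.py <<'E'
from scipy.spatial.transform import Rotation as R
def goto(R1,p1,q0=None,p0=None,label=""):
    s=get_state();R0=R.from_quat(s["eef_rot"] if q0 is None else q0);p0=s["tool_pos"] if p0 is None else p0
    rv=(R0.inv()*R1).as_rotvec();sh=R1.inv().apply(np.array(p1)-p0)
    print(label,"turn(tool)",rv.round(4),"rows",np.ceil(abs(np.linalg.norm(rv))/.125),"| shift in final frame",sh.round(4))
def frame(z,y):
    z=np.array(z,float);z/=np.linalg.norm(z);y=np.array(y,float);y-=z*(y@z);y/=np.linalg.norm(y)
    return R.from_matrix(np.c_[np.cross(y,z),y,z])
E
python3 - <<'E'
from h import *
c=lambda x,y:(150+(x+.5)/3-.5,110+(y+.5)/3-.5)
pan=ray("top",c(232,243),.062);ml=ray("top",c(118,408),.055);mr=ray("top",c(271,438),.055);g=ray("top",c(209,422),.078)
fl=ray("top",c(57,475),.05);fr=ray("top",c(302,525),.05);rr=ray("top",c(376,160),.05)
print("pan",pan,"marks",ml,mr,"grip",g,"front corners",fl,fr,rr)
yaw=lambda v:np.degrees(np.arctan2(v[1],v[0]))
print(yaw(ml-mr)-90,yaw(fl-fr)-90,yaw(rr-fr),yaw(pan-(ml+mr)/2),np.linalg.norm(ml-mr),np.linalg.norm(fl-fr),np.linalg.norm(rr-fr),np.linalg.norm((pan-(ml+mr)/2)[:2]))
a=np.array([.58,-.815,0]);a/=np.linalg.norm(a);foot=np.array([.5316,-.2244,.020])
al=np.radians(25);d0=np.cos(al)*np.array([0,0,-1])-np.sin(al)*a;n=np.array([-a[1],a[0],0])
R1=frame(d0,n);gp=foot+.030*a;gp[2]=.025
goto(R1,gp+.008*d0-.10*d0,label="pre")
print(R1.as_quat(),gp+.008*d0)
E
```

```text
pan [0.62694959 0.13807923 0.062     ] marks [0.48717012 0.22885441 0.055     ] [0.46374911 0.10125712 0.055     ] grip [0.47382485 0.1501328  0.078     ] front corners [0.43165273 0.27753771 0.05      ] [0.39315811 0.07426124 0.05      ] [0.70416995 0.0181085  0.05      ]
-10.40109758141476 -10.723165166778855 -10.234415560174776 -10.097089733544298 0.12972900265565435 0.2068892420159694 0.3160403328122013 0.15387314088108736
pre turn(tool) [-0.1213  0.4258  0.5394] rows 6.0 | shift in final frame [-0.862  -0.2298 -0.2468]
[ 0.44749152  0.86770112  0.09920648 -0.19236471] [ 0.54703423 -0.24608775  0.01774954]
```

```bash
python3 -m inch '1 0 0 0 -.02 .071 .09;1 0 0 0 -.02 .071 .09;1 0 0 0 -.02 .071 .09;1 0 0 0 -.02 .071 .09;1 0 0 0 -.02 .071 .09;1 0 0 0 -.02 .071 .09;1 -.036 -.0096 -.0103 0 0 0;1 -.036 -.0096 -.0103 0 0 0;1 -.036 -.0096 -.0103 0 0 0;1 -.036 -.0096 -.0103 0 0 0;1 -.036 -.0096 -.0103 0 0 0;1 -.036 -.0096 -.0103 0 0 0;1 -.036 -.0096 -.0103 0 0 0;1 -.036 -.0096 -.0103 0 0 0;1 -.036 -.0096 -.0103 0 0 0;1 -.036 -.0096 -.0103 0 0 0' 30
python3 -m inch '1 -.036 -.0096 -.0103 0 0 0;1 -.036 -.0096 -.0103 0 0 0;1 -.036 -.0096 -.0103 0 0 0;1 -.036 -.0096 -.0103 0 0 0;1 -.036 -.0096 -.0103 0 0 0;1 -.036 -.0096 -.0103 0 0 0;1 -.036 -.0096 -.0103 0 0 0;1 -.036 -.0096 -.0103 0 0 0;1 -.036 -.0096 -.0103 0 0 0;1 -.036 -.0096 -.0103 0 0 0;1 -.036 -.0096 -.0103 0 0 0;1 -.036 -.0096 -.0103 0 0 0;1 -.036 -.0096 -.0103 0 0 0;1 0 0 0 0 0 0;1 0 0 0 0 0 0'
cat > a.py <<'E'
from h import *
a=np.array([.58,-.815,0]);a/=np.linalg.norm(a);foot=np.array([.5316,-.2244,.020])
al=np.radians(25);d0=np.cos(al)*np.array([0,0,-1])-np.sin(al)*a;n=np.array([-a[1],a[0],0])
R1=frame(d0,n);gp=foot+.030*a;gp[2]=.025
goto(R1,gp+.008*d0,label="grasp")
print(get_state()["q"].round(2))
E
python3 a.py
python3 - <<'E'
from h import *
m=camera_model("wrist");p,d=snapshot("wrist");np.savez("pics/w1.npz",p=p,d=d,K=m["intrinsics"],V=m["view"]);cv2.imwrite("pics/w1.png",p[:,:,::-1])
E
```

```text
clock: 1.43
tool_pos: [0.382, 0.2158, 0.1902]
eef_rot: [0.448, 0.867, 0.099, -0.193]
contact_force: [1.0, -0.2, -0.0]
opening: 1.003
finger_force: 0.0
clock: 2.68
tool_pos: [0.558, -0.2487, 0.1122]
eef_rot: [0.45, 0.867, 0.099, -0.193]
contact_force: [0.5, 1.3, -0.3]
opening: 1.0
finger_force: 0.0
grasp turn(tool) [ 0.0007 -0.0005 -0.0048] rows 1.0 | shift in final frame [-0.0322 -0.0074  0.0892]
[ 0.63  1.05 -0.41  1.31  0.12  1.2   0.9 ]
```

View pics/w1.png

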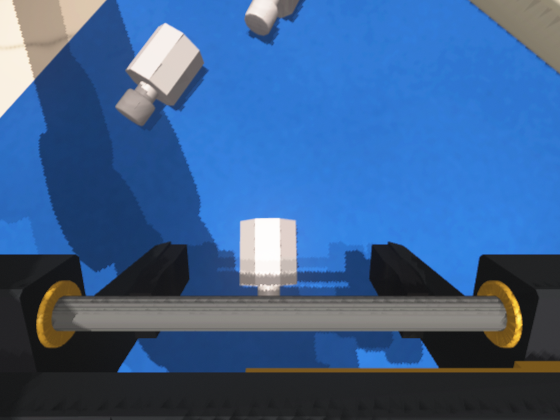

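The wrist view shows the weight aligned with the closing direction, its foot edge at about (268,218), between the open fingers. I'll go in and grip it.

```bash
python3 -c "
from h import *
f=np.load('pics/w1.npz');print(ray('wrist',(268,218),.04,{'intrinsics':f['K'],'view':f['V']}))"
python3 -m inch '1 -.032 -.0074 0 0 0 0;1 0 0 .03 0 0 0;1 0 0 .03 0 0 0;1 0 0 .0145 0 0 0;1 0 0 .0145 0 0 0;1 0 0 0 0 0 0;1 0 0 0 0 0 0'
python3 a.py
```

```text
[ 0.53145423 -0.22593213  0.04      ]
clock: 3.32
tool_pos: [0.547, -0.2413, 0.0199]
eef_rot: [0.446, 0.868, 0.1, -0.194]
contact_force: [-0.3, -0.5, -0.2]
opening: 0.999
finger_force: 0.0
grasp turn(tool) [-0.0007 -0.0033  0.0021] rows 1.0 | shift in final frame [-0.0044 -0.0028  0.0003]
[ 0.63  1.16 -0.39  1.36  0.15  1.05  0.91]
```

Foot position confirmed to within 2 mm. Closing, then lifting.

```bash
python3 -m inch '1 -.004 -.0025 0 0 0 0;1 0 0 0 0 0 0;-1 0 0 0 0 0 0;-1 0 0 0 0 0 0;-1 0 0 0 0 0 0;-1 0 0 0 0 0 0;-1 0 0 0 0 0 0;-1 0 0 0 0 0 0;-1 0 0 0 0 0 0;-1 0 0 0 0 0 0;-1 0 0 0 0 0 0;-1 0 0 0 0 0 0' 45
python3 -m inch '-1 0 0 -.02 0 0 0;-1 0 0 -.03 0 0 0;-1 0 0 -.03 0 0 0;-1 0 0 -.03 0 0 0;-1 0 0 0 0 0 0;-1 0 0 0 0 0 0'
python3 - <<'E'
from h import *
s=get_state();R0=R.from_quat(s["eef_rot"]);a=np.array([.58,-.815,0]);a/=np.linalg.norm(a)
print(R0.inv().apply(a), "rot about tool y sign:", R0.inv().apply(np.cross(a,[0,0,1])))
E
```

```text
clock: 4.32
tool_pos: [0.5475, -0.2478, 0.0179]
eef_rot: [0.448, 0.868, 0.099, -0.193]
contact_force: [0.1, 0.7, 0.3]
opening: 0.443
finger_force: 45.0
clock: 4.82
tool_pos: [0.575, -0.2867, 0.1176]
eef_rot: [0.448, 0.868, 0.099, -0.191]
contact_force: [0.1, 0.7, -6.2]
opening: 0.447
finger_force: 45.0
[-0.90722859  0.0012997  -0.42063593] rot about tool y sign: [-9.27390419e-04 -9.99998976e-01 -1.08965146e-03]
```

```bash
python3 -m inch '-1 0 0 0 0 -.1208 0;-1 0 0 0 0 -.1208 0;-1 0 0 0 0 -.1208 0;-1 0 0 0 0 -.1208 0;-1 0 0 0 0 -.1208 0;-1 0 0 0 0 -.1208 0;-1 0 0 0 0 -.1208 0;-1 0 0 0 0 -.1208 0;-1 0 0 0 0 -.1208 0;-1 0 0 0 0 -.1208 0;-1 0 0 0 0 -.1208 0;-1 0 0 0 0 -.1208 0;-1 0 0 0 0 -.1208 0;-1 0 0 0 0 0 0;-1 0 0 0 0 0 0'
cat > b.py <<'E'
from h import *
a=np.array([.58,-.815,0]);a/=np.linalg.norm(a)
al=np.radians(25);d1=np.cos(al)*a-np.sin(al)*np.array([0,0,1]);n=np.array([-a[1],a[0],0])
R1=frame(d1,n);s=get_state();p=s["tool_pos"].copy()
goto(R1,p,label="upright");print(p,s["q"].round(2))
E
python3 b.py
python3 - <<'E'
from h import *
p,d=snapshot("side");cv2.imwrite("pics/s2.png",cv2.resize(p[200:420,200:480],None,fx=2,fy=2)[:,:,::-1])
E
```

```text
clock: 6.07
tool_pos: [0.5384, -0.2978, 0.1057]
eef_rot: [0.451, 0.859, -0.161, 0.18]
contact_force: [-0.4, 0.4, -5.5]
opening: 0.447
finger_force: 45.0
upright turn(tool) [-0.112  -0.6609  0.0551] rows 6.0 | shift in final frame [0. 0. 0.]
[ 0.53835596 -0.29784685  0.10571253] [ 0.14  0.86  0.14  2.04  1.68  0.3  -0.82]
```

View pics/s2.png

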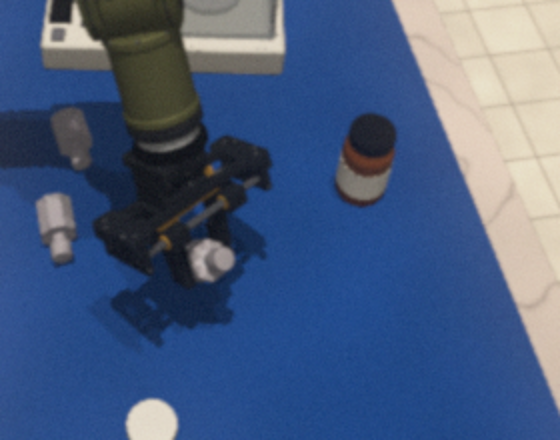

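Partly rotated, slowed near a wrist singularity. The side view shows the weight held with its knob up and leaning, at about (210,258). I'll continue the turn.

```bash
python3 -m inch '-1 0 0 0 -.0094 -.055 .0046;-1 0 0 0 -.0094 -.055 .0046;-1 0 0 0 -.0094 -.055 .0046;-1 0 0 0 -.0094 -.055 .0046;-1 0 0 0 -.0094 -.055 .0046;-1 0 0 0 -.0094 -.055 .0046;-1 0 0 0 -.0094 -.055 .0046;-1 0 0 0 -.0094 -.055 .0046;-1 0 0 0 -.0094 -.055 .0046;-1 0 0 0 -.0094 -.055 .0046;-1 0 0 0 -.0094 -.055 .0046;-1 0 0 0 -.0094 -.055 .0046;-1 0 0 0 0 0 0;-1 0 0 0 0 0 0'
python3 b.py
```

```text
clock: 7.28
tool_pos: [0.5392, -0.3009, 0.1065]
eef_rot: [0.388, 0.75, -0.248, 0.474]
contact_force: [0.7, -0.9, -5.4]
opening: 0.45
finger_force: 45.0
upright turn(tool) [-0.0064 -0.0046  0.0016] rows 1.0 | shift in final frame [0. 0. 0.]
[ 0.53924818 -0.30086795  0.10652313] [ 0.13  1.19 -0.11  2.38  2.32  1.49 -1.82]
```

```bash
python3 -m inch '-1 .0272 0 .0127 0 0 0;-1 .0272 0 .0127 0 0 0;-1 .009 0 .0042 0 0 0;-1 0 0 0 0 0 0;-1 0 0 0 0 0 0'
python3 -m inch '-1 .0018 0 .0008 0 0 0;-1 .0018 0 .0008 0 0 0;-1 0 0 0 0 0 0'
python3 - <<'E'
from h import *
s=get_state();print(s["tool_pos"],s["contact_force"],s["moment"])
p,d=snapshot("side");cv2.imwrite("pics/s3.png",cv2.resize(p[230:380,240:400],None,fx=4,fy=4)[:,:,::-1])
E
```

```text
clock: 7.7
tool_pos: [0.5398, -0.3014, 0.0391]
eef_rot: [0.388, 0.749, -0.248, 0.477]
contact_force: [0.1, -0.0, -4.1]
opening: 0.448
finger_force: 45.0
clock: 7.95
tool_pos: [0.5402, -0.3007, 0.0353]
eef_rot: [0.388, 0.749, -0.247, 0.477]
contact_force: [-0.4, 0.6, -4.7]
opening: 0.448
finger_force: 45.0
[ 0.5402172  -0.3007238   0.03525356] [-0.43724148  0.59396541 -4.65969731] [ 1.46439347  1.09369679 -0.00330564]
```

View pics/s3.png

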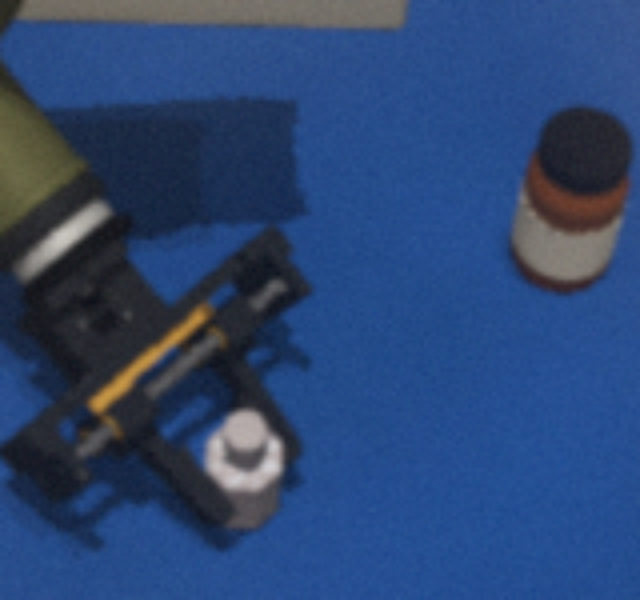

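The weight is upright between the fingers at about (243,470) and just above the bench. I'll lower it until it touches.

```bash
python3 -m inch '-1 .0018 0 .0008 0 0 0;-1 .0018 0 .0008 0 0 0;-1 0 0 0 0 0 0;-1 0 0 0 0 0 0'
python3 -m inch '-1 .0014 0 .0006 0 0 0;-1 0 0 0 0 0 0;-1 0 0 0 0 0 0'
python3 -m inch '-1 .0014 0 .0006 0 0 0;-1 0 0 0 0 0 0;-1 0 0 0 0 0 0'
```

```text
clock: 8.33
tool_pos: [0.5398, -0.3005, 0.0301]
eef_rot: [0.388, 0.749, -0.247, 0.477]
contact_force: [-0.2, -0.0, -4.9]
opening: 0.454
finger_force: 45.0
clock: 8.58
tool_pos: [0.5398, -0.3005, 0.0286]
eef_rot: [0.388, 0.749, -0.247, 0.477]
contact_force: [-0.9, 0.5, -5.6]
opening: 0.449
finger_force: 45.0
clock: 8.83
tool_pos: [0.5399, -0.3006, 0.0274]
eef_rot: [0.388, 0.749, -0.247, 0.477]
contact_force: [-0.3, -0.0, -5.1]
opening: 0.45
finger_force: 45.0
```

```bash
python3 -m inch '-1 .0009 0 .0004 0 0 0;-1 0 0 0 0 0 0;-1 0 0 0 0 0 0'
python3 -m inch '-1 .0009 0 .0004 0 0 0;-1 0 0 0 0 0 0;-1 0 0 0 0 0 0'
```

```text
clock: 9.08
tool_pos: [0.54, -0.3008, 0.0274]
eef_rot: [0.388, 0.749, -0.247, 0.478]
contact_force: [-1.6, 1.7, 2.8]
opening: 0.448
finger_force: 45.0
clock: 9.33
tool_pos: [0.5401, -0.301, 0.0273]
eef_rot: [0.387, 0.748, -0.248, 0.478]
contact_force: [-3.6, 4.1, 7.9]
opening: 0.45
finger_force: 45.0
```

```bash
python3 -m inch '-1 -.0012 0 -.0006 0 0 0;1 0 0 0 0 0 0;1 0 0 0 0 0 0;1 0 0 0 0 0 0;1 0 0 0 0 0 0;1 0 0 0 0 0 0;1 0 0 0 0 0 0;1 0 0 0 0 0 0;1 0 0 0 0 0 0;1 0 0 -.02 0 0 0;1 0 0 -.03 0 0 0;1 0 0 -.04 0 0 0;1 -.02 0 -.02 0 0 0;1 -.04 0 0 0 0 0;1 -.04 0 0 0 0 0;1 -.04 0 0 0 0 0;1 0 0 0 0 0 0'
python3 - <<'E'
from h import *
for n in("top","side"):
    p,d=snapshot(n);P=cloud(n,d);np.savez(f"pics/{n}4.npz",p=p,d=d)
    k=(abs(P[...,0]-.539)<.04)&(abs(P[...,1]+.299)<.04)&(P[...,2]>.01)&(P[...,2]<.1)
    Q=P[k]
    print(n,len(Q),np.percentile(Q[:,2],[5,50,95,100]))
    kk=Q[:,2]>.064;t=Q[kk];print(kk.sum(),t.mean(0),t.min(0),t.max(0)); b=Q[(Q[:,2]<.05)];print(b.min(0),b.max(0),b.mean(0))
    if n=="side":
        u,v=proj(n,[.54,-.30,.04]).astype(int);cv2.imwrite("pics/s4.png",cv2.resize(p[v-60:v+60,u-80:u+80],None,fx=4,fy=4)[:,:,::-1])
print(get_state()["tool_pos"],get_state()["q"].round(2))
E
```

```text
clock: 10.75
tool_pos: [0.517, -0.271, 0.209]
eef_rot: [0.39, 0.745, -0.248, 0.482]
contact_force: [-0.4, -1.0, 0.6]
opening: 0.999
finger_force: 0.0
top 260 [0.01878813 0.04658449 0.07775591 0.08118462]
76 [ 0.5384288  -0.29735407  0.07488722] [ 0.52777716 -0.30815791  0.0654678 ] [ 0.55063428 -0.28690102  0.08118462]
[ 0.51807793 -0.32173309  0.0104805 ] [ 0.5599275  -0.27723838  0.04976883] [ 0.53450785 -0.29297911  0.03988803]
side 417 [0.01589961 0.04540083 0.07562032 0.0796326 ]
106 [ 0.53588897 -0.30180461  0.07332454] [ 0.52503666 -0.312673    0.06427753] [ 0.54702848 -0.28825459  0.0796326 ]
[ 0.51602954 -0.32115894  0.01016597] [ 0.55699524 -0.28375789  0.04979037] [ 0.53453459 -0.30965444  0.03737806]
[ 0.51670113 -0.26825452  0.20252088] [ 0.09  0.98 -0.2   2.5   2.18  1.46 -1.76]
```

View pics/s4.png

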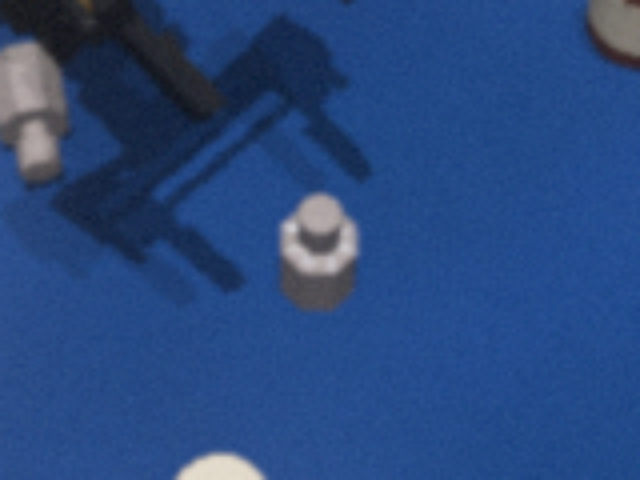

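The weight stands upright at about (319,250) in the crop, clear of the gripper, at xy ≈ (0.538, -0.299). Next I turn the tool to point down with its y axis along the balance's x.

```bash
cat > c.py <<'E'
from h import *
yw=np.radians(-10.35);by=np.array([-np.sin(yw),np.cos(yw),0]);bx=np.array([np.cos(yw),np.sin(yw),0])
RV=frame([0,0,-1],bx)
O=np.array([.627,.138,0])-.060*bx
B=lambda x,y,z:O+bx*x+by*y+np.array([0,0,z])   # balance frame -> world
if __name__=="__main__":
    import sys
    goto(RV,eval(sys.argv[1]));s=get_state();print(s["tool_pos"].round(4),s["q"].round(2),s["contact_force"].round(1))
E
python3 c.py '[.538,-.299,.16]'
```

```text
turn(tool) [0.4531 1.0724 0.7027] rows 11.0 | shift in final frame [-0.0264  0.0265  0.0425]
[ 0.5167 -0.2683  0.2025] [ 0.09  0.98 -0.2   2.5   2.18  1.46 -1.76] [ 0.1 -0.2 -0.3]
```

```bash
python3 -m inch '1 0 0 0 .0302 .0715 .0468;1 0 0 0 .0302 .0715 .0468;1 0 0 0 .0302 .0715 .0468;1 0 0 0 .0302 .0715 .0468;1 0 0 0 .0302 .0715 .0468;1 0 0 0 .0302 .0715 .0468;1 0 0 0 .0302 .0715 .0468;1 0 0 0 .0302 .0715 .0468;1 0 0 0 .0302 .0715 .0468;1 0 0 0 .0302 .0715 .0468;1 0 0 0 .0302 .0715 .0468;1 0 0 0 .0302 .0715 .0468;1 0 0 0 .0302 .0715 .0468;1 0 0 0 .0302 .0715 .0468;1 0 0 0 .0302 .0715 .0468;1 0 0 0 0 0 0;1 0 0 0 0 0 0'
python3 c.py '[.538,-.299,.16]'
```

```text
clock: 12.27
tool_pos: [0.5152, -0.2678, 0.1975]
eef_rot: [0.767, 0.642, -0.004, -0.001]
contact_force: [0.6, 0.7, 0.1]
opening: 0.994
finger_force: 0.0
 turn(tool) [-0.007   0.0055  0.0043] rows 1.0 | shift in final frame [-0.0266  0.028   0.0375]
[ 0.5152 -0.2678  0.1975] [ 0.71  0.75 -0.56  1.74  0.52  0.82 -0.27] [0.6 0.7 0.1]
```

```bash
python3 -m inch '1 -.0266 .028 0 -.007 .0055 .004;1 0 0 0 0 0 0;1 0 0 0 0 0 0'
python3 c.py '[.538,-.299,.059]'
```

```text
clock: 12.52
tool_pos: [0.5392, -0.2979, 0.1986]
eef_rot: [0.767, 0.642, 0.0, 0.001]
contact_force: [0.9, 0.1, -0.3]
opening: 1.003
finger_force: 0.0
 turn(tool) [0.002  0.0016 0.0029] rows 1.0 | shift in final frame [-0.0013 -0.001   0.1396]
[ 0.5392 -0.2979  0.1986] [ 0.74  0.78 -0.56  1.64  0.52  0.87 -0.21] [ 0.9  0.1 -0.3]
```

```bash
python3 -m inch '1 -.001 -.001 .04 0 0 0;1 0 0 .04 0 0 0;1 0 0 .03 0 0 0;1 0 0 .02 0 0 0;1 0 0 .0095 0 0 0;1 0 0 0 0 0 0;1 0 0 0 0 0 0;1 0 0 0 0 0 0' 30
python3 c.py '[.538,-.299,.059]'
python3 - <<'E'
from h import *
p,d=snapshot("side");u,v=proj("side",[.54,-.30,.06]).astype(int);cv2.imwrite("pics/s5.png",cv2.resize(p[v-50:v+50,u-65:u+65],None,fx=5,fy=5)[:,:,::-1])
E
```

```text
clock: 13.18
tool_pos: [0.5397, -0.2991, 0.0621]
eef_rot: [0.767, 0.641, 0.002, 0.003]
contact_force: [0.1, -0.4, 0.2]
opening: 0.999
finger_force: 0.0
 turn(tool) [0.006  0.001  0.0026] rows 1.0 | shift in final frame [-0.0002 -0.0017  0.0031]
[ 0.5397 -0.2991  0.0621] [ 0.67  0.97 -0.44  1.71  0.66  0.61 -0.33] [ 0.1 -0.4  0.2]
```

View pics/s5.png

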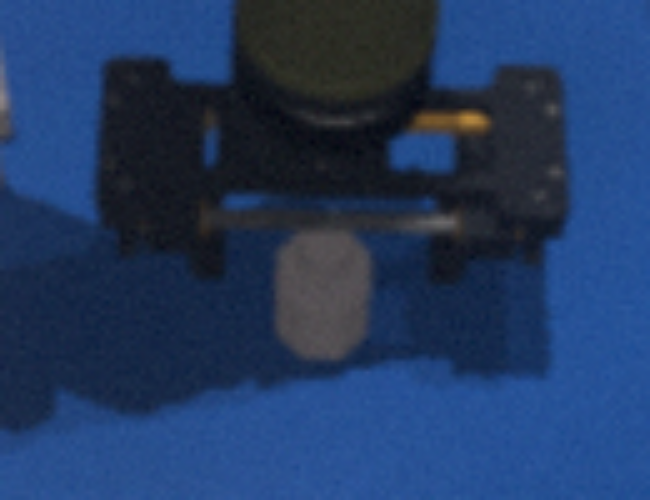

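The weight (centre column about 322) is centred between the fingers (mid about 327). I'll lower 3 mm and close.

```bash
python3 -m inch '1 0 -.0015 .003 .006 .001 .002;1 0 0 0 0 0 0;-1 0 0 0 0 0 0;-1 0 0 0 0 0 0;-1 0 0 0 0 0 0;-1 0 0 0 0 0 0;-1 0 0 0 0 0 0;-1 0 0 0 0 0 0;-1 0 0 0 0 0 0;-1 0 0 0 0 0 0;-1 0 0 0 0 0 0;-1 0 0 0 0 0 0;-1 0 0 0 0 0 0;-1 0 0 0 0 0 0' 40
python3 c.py '[.538,-.299,.059]'
python3 -m inch '-1 0 0 -.01 0 0 0;-1 0 0 -.03 0 0 0;-1 0 0 -.04 0 0 0;-1 0 0 -.04 0 0 0;-1 0 0 -.04 0 0 0;-1 0 0 -.04 0 0 0;-1 0 0 0 0 0 0;-1 0 0 0 0 0 0'
python3 c.py 'B(60,0,0)/1+0 if 0 else B(.060,0,.25)'
```

```text
clock: 14.4
tool_pos: [0.5377, -0.2994, 0.0576]
eef_rot: [0.768, 0.64, -0.0, -0.001]
contact_force: [2.2, -0.9, -0.5]
opening: 0.254
finger_force: 40.0
 turn(tool) [-0.0011 -0.0004 -0.0005] rows 1.0 | shift in final frame [ 0.0005  0.0002 -0.0014]
[ 0.5377 -0.2994  0.0576] [ 0.67  0.97 -0.44  1.71  0.66  0.61 -0.33] [ 2.2 -0.9 -0.5]
clock: 15.07
tool_pos: [0.5377, -0.2996, 0.2596]
eef_rot: [0.768, 0.64, -0.0, 0.0]
contact_force: [-0.6, 0.1, -5.9]
opening: 0.255
finger_force: 40.0
 turn(tool) [ 0.0004  0.0009 -0.0007] rows 1.0 | shift in final frame [0.4465 0.0092 0.0096]
[ 0.5377 -0.2996  0.2596] [ 0.76  0.72 -0.6   1.57  0.46  1.   -0.16] [-0.6  0.1 -5.9]
```

```bash
python3 -m inch '-1 .02 .0004 0 0 0 0;-1 .035 .0008 0 0 0 0;-1 .035 .0008 0 0 0 0;-1 .035 .0008 0 0 0 0;-1 .035 .0008 0 0 0 0;-1 .035 .0008 0 0 0 0;-1 .035 .0008 0 0 0 0;-1 .035 .0008 0 0 0 0;-1 .035 .0008 0 0 0 0;-1 .035 .0008 0 0 0 0;-1 .035 .0008 0 0 0 0;-1 .035 .0008 0 0 0 0;-1 .025 .0005 0 0 0 0;-1 .015 0 0 0 0 0;-1 0 0 0 0 0 0;-1 0 0 0 0 0 0'
python3 c.py 'B(.060,0,.1196)'
python3 - <<'E'
from h import *
p,d=snapshot("top");cv2.imwrite("pics/t6.png",cv2.resize(p[80:300,120:320],None,fx=2.7,fy=2.7)[:,:,::-1])
E
```

```text
clock: 16.4
tool_pos: [0.6251, 0.1366, 0.2547]
eef_rot: [0.767, 0.641, -0.004, -0.002]
contact_force: [0.4, -0.3, -6.0]
opening: 0.259
finger_force: 40.0
 turn(tool) [-0.008   0.0031  0.0022] rows 1.0 | shift in final frame [0.0017 0.0016 0.1351]
[0.6251 0.1366 0.2547] [ 0.    0.75 -0.55  1.49  0.43  1.03 -0.84] [ 0.4 -0.3 -6. ]
```

View pics/t6.png

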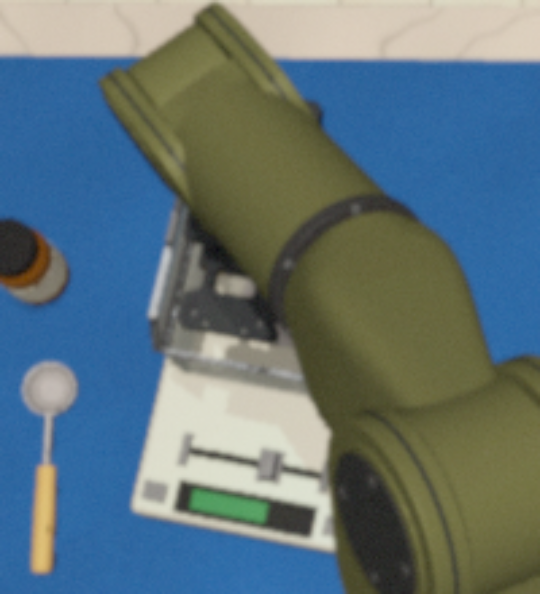

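The weight hangs over the pan at about (235,285), clear of the lid and walls. The upright lid is at about (165,260). Before descending I'll check the arm's clearance to the lid tab with the depth data.

```bash
python3 - <<'E'
from c import *
P=[];H=[]
for n in("top","side"):
    p,d=snapshot(n);X=cloud(n,d).reshape(-1,3);h=cv2.cvtColor(p,cv2.COLOR_RGB2HSV).reshape(-1,3)
    k=np.isfinite(X[:,0]);X=X[k]-O;h=h[k];Y=np.c_[X@bx,X@by,X[:,2]]
    k=(Y[:,2]>.16)&(Y[:,0]>-.1)&(Y[:,0]<.25)&(Y[:,1]>-.1)&(Y[:,1]<.25)
    Y=Y[k];h=h[k];ol=(h[:,0]>20)&(h[:,0]<45)&(h[:,1]>60)
    A=Y[ol];print(n,len(A))
    for y0 in np.arange(-.1,.25,.025):
        q=A[(A[:,1]>=y0)&(A[:,1]<y0+.025)]
        if len(q)>5:print("  y",y0.round(3),"n",len(q),"z min/max",q[:,2].min().round(3),q[:,2].max().round(3),"x",q[:,0].min().round(3),q[:,0].max().round(3))
    L=Y[(~ol)&(Y[:,1]>.075)&(Y[:,1]<.13)&(Y[:,2]<.36)]
    if len(L):
        print(" lid z max",np.percentile(L[:,2],99), np.c_[L[:,1],L[:,2]][np.argsort(L[:,2])[-10:]].mean(0), "line",np.polyfit(L[:,2],L[:,1],1))
E
```

```text
top 4828
  y -0.1 n 885 z min/max 0.619 0.711 x -0.082 0.052
  y -0.075 n 1085 z min/max 0.621 0.686 x -0.059 0.072
  y -0.05 n 1050 z min/max 0.351 0.665 x -0.036 0.15
  y -0.025 n 967 z min/max 0.355 0.644 x -0.016 0.113
  y -0.0 n 649 z min/max 0.369 0.634 x 0.007 0.111
  y 0.025 n 192 z min/max 0.595 0.621 x 0.028 0.081
 lid z max 0.228105981694104 [0.07608763 0.22470396] line [-0.17463092  0.11506154]
side 2412
  y -0.1 n 457 z min/max 0.562 0.643 x -0.006 0.053
  y -0.075 n 488 z min/max 0.537 0.631 x 0.021 0.078
  y -0.05 n 1197 z min/max 0.333 0.62 x 0.017 0.098
  y -0.025 n 264 z min/max 0.334 0.609 x 0.023 0.117
  y -0.0 n 6 z min/max 0.34 0.581 x 0.086 0.119
 lid z max 0.2286507268150382 [0.07556194 0.23017525] line [-0.16167477  0.11144014]
```

```bash
python3 -m inch '-1 -.010 .0015 .0 -.008 .003 .002;-1 0 0 .03 0 0 0;-1 0 0 .03 0 0 0;-1 0 0 .025 0 0 0;-1 0 0 .02 0 0 0;-1 0 0 0 0 0 0;-1 0 0 0 0 0 0'
python3 c.py 'B(.060,-.012,.1196)'
```

```text
clock: 17.13
tool_pos: [0.627, 0.1245, 0.152]
eef_rot: [0.769, 0.639, 0.002, 0.001]
contact_force: [-0.5, -0.5, -3.8]
opening: 0.259
finger_force: 40.0
 turn(tool) [ 0.0038 -0.0013 -0.0044] rows 1.0 | shift in final frame [ 0.0013 -0.0024  0.0324]
[0.627  0.1245 0.152 ] [-0.01  0.86 -0.49  1.6   0.52  0.81 -0.9 ] [-0.5 -0.5 -3.8]
```

```bash
python3 -m inch '-1 0 -.002 .012 .004 -.001 -.004;-1 0 0 .012 0 0 0;-1 0 0 .002 0 0 0;-1 0 0 0 0 0 0;-1 0 0 0 0 0 0'
python3 c.py 'B(.060,-.012,.1196)'
```

```text
clock: 17.55
tool_pos: [0.6258, 0.1271, 0.1268]
eef_rot: [0.768, 0.641, 0.002, -0.0]
contact_force: [0.6, -0.1, -5.7]
opening: 0.256
finger_force: 40.0
 turn(tool) [ 0.0019 -0.0024  0.0015] rows 1.0 | shift in final frame [-0.001  -0.0008  0.0072]
[0.6258 0.1271 0.1268] [-0.02  0.89 -0.48  1.61  0.54  0.77 -0.92] [ 0.6 -0.1 -5.7]
```

```bash
python3 -m inch '-1 0 0 .002 0 0 0;-1 0 0 .0015 0 0 0;-1 0 0 0 0 0 0;-1 0 0 0 0 0 0'
```

```text
clock: 17.88
tool_pos: [0.6257, 0.127, 0.1232]
eef_rot: [0.768, 0.641, 0.001, -0.0]
contact_force: [-1.5, -0.0, -5.4]
opening: 0.253
finger_force: 40.0
```

```bash
python3 -m inch '-1 0 0 .0015 0 0 0;-1 0 0 0 0 0 0;-1 0 0 0 0 0 0'
python3 -m inch '-1 0 0 .001 0 0 0;-1 0 0 0 0 0 0;-1 0 0 0 0 0 0'
python3 -m inch '-1 0 0 .0007 0 0 0;-1 0 0 0 0 0 0;-1 0 0 0 0 0 0'
```

```text
clock: 18.13
tool_pos: [0.6257, 0.1269, 0.1215]
eef_rot: [0.768, 0.641, 0.001, -0.0]
contact_force: [-0.1, -0.3, -5.0]
opening: 0.256
finger_force: 40.0
clock: 18.38
tool_pos: [0.6257, 0.1269, 0.1206]
eef_rot: [0.768, 0.641, 0.001, -0.0]
contact_force: [-0.3, 0.5, -5.8]
opening: 0.256
finger_force: 40.0
clock: 18.63
tool_pos: [0.6257, 0.1269, 0.1199]
eef_rot: [0.768, 0.641, 0.001, -0.0]
contact_force: [0.6, -0.0, -5.4]
opening: 0.255
finger_force: 40.0
```

```bash
python3 -m inch '-1 0 0 .0007 0 0 0;-1 0 0 0 0 0 0;-1 0 0 0 0 0 0'
python3 -m inch '-1 0 0 .0007 0 0 0;-1 0 0 0 0 0 0;-1 0 0 0 0 0 0'
```

```text
clock: 18.88
tool_pos: [0.626, 0.1271, 0.1197]
eef_rot: [0.768, 0.641, 0.002, 0.0]
contact_force: [-0.3, -0.5, -1.3]
opening: 0.258
finger_force: 40.0
clock: 19.13
tool_pos: [0.6263, 0.1271, 0.1195]
eef_rot: [0.768, 0.641, 0.002, 0.0]
contact_force: [-1.4, -1.4, 6.2]
opening: 0.253
finger_force: 40.0
```

```bash
python3 -m inch '-1 0 0 -.0006 0 0 0;.2 0 0 0 0 0 0;.2 0 0 0 0 0 0;.2 0 0 0 0 0 0;.2 0 0 0 0 0 0;.2 0 0 0 0 0 0;.2 0 0 0 0 0 0;.2 0 0 -.01 0 0 0;.2 0 0 -.03 0 0 0;.2 0 0 -.04 0 0 0;.2 0 0 -.04 0 0 0;.2 0 0 -.04 0 0 0;.2 .04 0 0 0 0 0;.2 .04 0 0 0 0 0;.2 0 0 0 0 0 0' 
python3 - <<'E'
from c import *
p,d=snapshot("side");cv2.imwrite("pics/s7.png",cv2.resize(p[80:240,200:360],None,fx=3.7,fy=3.7)[:,:,::-1])
s=get_state();print(s["q"].round(2))
E
```

```text
clock: 20.38
tool_pos: [0.6402, 0.2161, 0.2836]
eef_rot: [0.765, 0.644, 0.008, -0.002]
contact_force: [-1.1, 1.9, 0.9]
opening: 0.598
finger_force: 0.0
[-0.11  0.77 -0.56  1.36  0.42  1.12 -0.89]
```

View pics/s7.png

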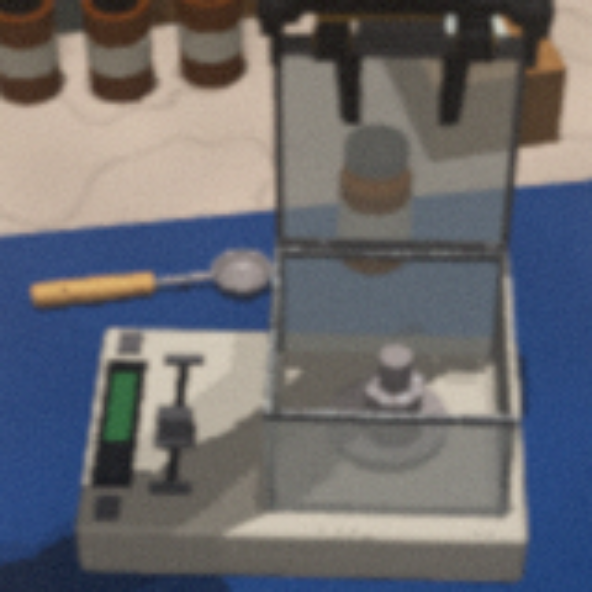

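The weight stands upright on the pan at about (395,385). The lid is near upright, with the fingers just inside it. I'll rise, go over to the lid's left side, and shut the fingers.

```bash
python3 -m inch '.2 -.01 0 0 0 0 0;.2 0 0 -.035 0 0 0;.2 0 0 -.035 0 0 0;.2 0 0 -.035 0 0 0;-1 0 0 0 0 0 0;-1 0 0 0 0 0 0' 20
python3 c.py 'B(.060,.15,.39)'
python3 - <<'E'
from c import *
for n in("side","top"):
    p,d=snapshot(n);X=cloud(n,d).reshape(-1,3);X=X[np.isfinite(X[:,0])]-O;Y=np.c_[X@bx,X@by,X[:,2]]
    k=(Y[:,2]>.18)&(Y[:,2]<.35)&(Y[:,0]>-.03)&(Y[:,0]<.15)&(Y[:,1]>.03)&(Y[:,1]<.13);L=Y[k]
    print(n,k.sum(),"z99",np.percentile(L[:,2],99));
    for z in np.arange(.18,.35,.02):
        q=L[(abs(L[:,2]-z)<.01)];print(round(z,2),len(q),np.median(q[:,1]).round(4) if len(q) else "")
E
```

```text
clock: 20.93
tool_pos: [0.6385, 0.1931, 0.3865]
eef_rot: [0.769, 0.64, 0.003, 0.001]
contact_force: [-0.9, -0.5, -0.5]
opening: 0.469
finger_force: 0.0
 turn(tool) [ 0.0053 -0.0028 -0.0018] rows 1.0 | shift in final frame [ 0.0938 -0.0014 -0.0035]
[0.6385 0.1931 0.3865] [-0.09  0.68 -0.58  1.21  0.36  1.35 -0.82] [-0.9 -0.5 -0.5]
side 3295 z99 0.34206956523032506
0.18 186 0.0886
0.2 401 0.0891
0.22 406 0.0895
0.24 415 0.0901
0.26 444 0.0908
0.28 441 0.0912
0.3 460 0.0916
0.32 402 0.0922
0.34 140 0.0927
top 329 z99 0.32367789654833407
0.18 20 0.0897
0.2 34 0.09
0.22 48 0.0906
0.24 50 0.0912
0.26 46 0.0917
0.28 41 0.0923
0.3 42 0.0928
0.32 48 0.0942
0.34 0
```

The lid is at its stop (about 1.6 rad). I'll go over it to the left, descend to TCP z 0.327, then push right.

```bash
python3 -m inch '-1 .035 0 0 .005 -.003 -.002;-1 .035 0 0 0 0 0;-1 .025 0 0 0 0 0;-1 0 0 .03 0 0 0;-1 0 0 .03 0 0 0;-1 0 0 0 0 0 0;-1 0 0 0 0 0 0'
python3 c.py 'B(.060,.15,.327)'
```

```text
clock: 21.62
tool_pos: [0.6534, 0.2867, 0.3213]
eef_rot: [0.767, 0.642, -0.005, -0.001]
contact_force: [-0.7, -0.4, 0.7]
opening: 0.005
finger_force: 0.0
 turn(tool) [-0.0082  0.0061  0.003 ] rows 1.0 | shift in final frame [-0.001   0.0008 -0.0057]
[0.6534 0.2867 0.3213] [-0.24  0.81 -0.55  1.13  0.4   1.32 -0.93] [-0.7 -0.4  0.7]
```

```bash
python3 -m inch '-1 -.02 0 -.0055 -.008 .006 .003;-1 -.02 0 0 0 0 0;-1 -.011 0 0 0 0 0;-1 -.0143 0 .0017 0 0 0;-1 -.0143 0 .0017 0 0 0;-1 -.0143 0 .0017 0 0 0;-1 0 0 0 0 0 0'
python3 c.py 'B(.060,.0567,.322)'
```

```text
clock: 22.2
tool_pos: [0.6384, 0.1926, 0.3254]
eef_rot: [0.769, 0.639, 0.003, 0.001]
contact_force: [0.3, -0.6, -0.0]
opening: 0.005
finger_force: 0.0
 turn(tool) [ 0.0064 -0.0034 -0.0043] rows 1.0 | shift in final frame [ 0.0009 -0.0014  0.0034]
[0.6384 0.1926 0.3254] [-0.08  0.72 -0.57  1.32  0.39  1.21 -0.86] [ 0.3 -0.6 -0. ]
```

```bash
python3 -m inch '-1 -.0143 -.001 .0063 .006 -.003 -.004;-1 -.0133 0 .0053 0 0 0;-1 -.0133 0 .0053 0 0 0;-1 -.0115 0 .0086 0 0 0;-1 -.0115 0 .0086 0 0 0;-1 -.0115 0 .0086 0 0 0;-1 0 0 0 0 0 0'
python3 c.py 'B(.060,-.0179,.2804)'
python3 - <<'E'
from c import *
p,d=snapshot("side");cv2.imwrite("pics/s8.png",cv2.resize(p[60:240,190:370],None,fx=3.2,fy=3.2)[:,:,::-1])
E
```

```text
clock: 22.78
tool_pos: [0.6232, 0.1198, 0.2806]
eef_rot: [0.768, 0.641, -0.001, -0.001]
contact_force: [0.1, -0.8, -0.0]
opening: 0.003
finger_force: 0.0
 turn(tool) [-0.0027  0.0007  0.0012] rows 1.0 | shift in final frame [0.0007 0.0005 0.0002]
[0.6232 0.1198 0.2806] [ 0.04  0.72 -0.57  1.48  0.42  1.07 -0.8 ] [ 0.1 -0.8 -0. ]
```

View pics/s8.png

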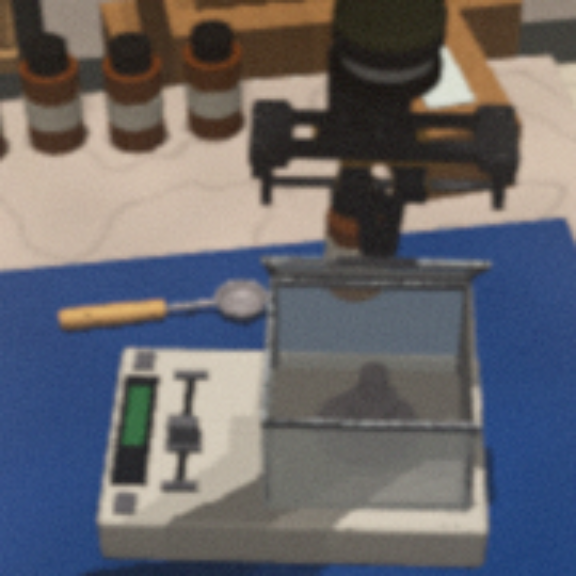

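The lid is following the fingers and is about half shut, with its edge at about (375,268). The weight is still upright. Continuing.

```bash
python3 -m inch '-1 -.0089 0 .0112 0 0 0;-1 -.0089 0 .0112 0 0 0;-1 -.0089 0 .0112 0 0 0;-1 -.0057 0 .0132 0 0 0;-1 -.0057 0 .0132 0 0 0;-1 -.0057 0 .0132 0 0 0;-1 -.002 0 .0142 0 0 0;-1 -.002 0 .0142 0 0 0;-1 -.002 0 .009 0 0 0;-1 0 0 0 0 0 0;-1 0 0 0 0 0 0'
python3 c.py 'B(.060,-.068,.1645)'
```

```text
clock: 23.75
tool_pos: [0.6149, 0.0747, 0.1711]
eef_rot: [0.766, 0.642, 0.001, -0.001]
contact_force: [0.1, 0.3, 0.0]
opening: 0.005
finger_force: 0.0
 turn(tool) [-0.0012 -0.0028  0.0049] rows 1.0 | shift in final frame [-0.0035  0.0006  0.0066]
[0.6149 0.0747 0.1711] [ 0.09  0.82 -0.52  1.65  0.51  0.82 -0.83] [0.1 0.3 0. ]
```

```bash
python3 -m inch '-1 0 0 .003 0 0 0;-1 0 0 .003 0 0 0;-1 0 0 0 0 0 0;-1 0 0 0 0 0 0'
python3 -m inch '-1 0 0 .0015 0 0 0;-1 0 0 0 0 0 0;-1 0 0 0 0 0 0'
python3 -m inch '-1 0 0 .001 0 0 0;-1 0 0 0 0 0 0;-1 0 0 0 0 0 0'
```

```text
clock: 24.08
tool_pos: [0.6156, 0.0748, 0.1674]
eef_rot: [0.767, 0.642, 0.002, -0.0]
contact_force: [-2.9, -0.1, 11.5]
opening: 0.007
finger_force: 5.8
clock: 24.33
tool_pos: [0.6156, 0.0749, 0.1673]
eef_rot: [0.767, 0.642, 0.002, -0.0]
contact_force: [-5.6, -1.7, 20.4]
opening: 0.007
finger_force: 10.2
clock: 24.58
tool_pos: [0.6156, 0.0748, 0.1672]
eef_rot: [0.767, 0.642, 0.002, 0.0]
contact_force: [-6.5, -2.0, 26.3]
opening: 0.003
finger_force: 13.2
```

The lid is firmly shut. I'll lift off, verify by depth, and measure the grip.

```bash
python3 -m inch '-1 0 0 -.004 0 0 0;-1 0 0 -.03 0 0 0;-1 0 0 -.04 0 0 0;-1 0 0 -.03 0 0 0;-1 -.03 -.035 0 0 0 0;-1 -.02 -.035 0 0 0 0;-1 0 -.035 0 0 0 0;-1 0 -.035 0 0 0 0;-1 0 -.035 0 0 0 -.12;-1 0 0 0 0 0 -.12;-1 0 0 0 0 0 -.12;-1 0 0 0 0 0 -.12;-1 0 0 0 0 0 -.12;-1 0 0 0 0 0 -.12;-1 0 0 0 0 0 -.12;-1 0 0 0 0 0 -.12;-1 0 0 0 0 0 -.12;-1 0 0 0 0 0 -.12;-1 0 0 0 0 0 -.12;-1 0 0 0 0 0 -.12'
python3 - <<'E'
from c import *
RS=frame([0,0,-1],by);goto(RS,B(-.095,-.065,.10));s=get_state();print(s["q"].round(2))
for n in("side","top"):
    p,d=snapshot(n);X=cloud(n,d).reshape(-1,3);X=X[np.isfinite(X[:,0])]-O;Y=np.c_[X@bx,X@by,X[:,2]]
    k=(Y[:,2]>.13)&(Y[:,2]<.19)&(Y[:,0]>-.02)&(Y[:,0]<.14)&(Y[:,1]>-.11)&(Y[:,1]<.08);L=Y[k];
    if k.sum()>20: print(n,k.sum(),np.polyfit(L[:,1],L[:,2],1),np.median(L[:,2]))
    k=(Y[:,2]>.066)&(Y[:,2]<.09)&(abs(Y[:,0]+.095)<.025)&(abs(Y[:,1])<.06);G=Y[k]
    if len(G): print("grip",len(G),np.median(G,0),G.min(0),G.max(0))
E
```

```text
clock: 26.25
tool_pos: [0.4377, 0.0575, 0.2669]
eef_rot: [0.15, 0.989, 0.001, 0.0]
contact_force: [-0.6, 0.8, -0.7]
opening: -0.0
finger_force: 0.0
 turn(tool) [ 2.500e-03 -1.000e-04 -1.206e-01] rows 1.0 | shift in final frame [-0.0168  0.0482  0.1669]
[ 0.42  0.6  -1.04  2.05  0.67  0.88  0.27]
side 3189 [0.03147518 0.1557731 ] 0.156288175062541
grip 63 [-0.09961894 -0.01896141  0.07687562] [-0.11135952 -0.02715036  0.06670171] [-0.08645597 -0.00746733  0.0832732 ]
top 4345 [0.00406285 0.15694002] 0.15704119641428416
```

```bash
python3 -m inch '-1 0 0 0 0 0 -.12;-1 -.0085 .024 .04 0 0 0;-1 -.0085 .024 .04 0 0 0;-1 0 0 .04 0 0 0;-1 0 0 .04 0 0 0;-1 0 0 .02 0 0 0;-1 0 0 0 0 0 0;-1 0 0 0 0 0 0'
python3 - <<'E'
from c import *
RS=frame([0,0,-1],by);goto(RS,B(-.095,-.065,.067));s=get_state();print(s["q"].round(2))
E
```

```text
clock: 27.02
tool_pos: [0.4595, 0.0967, 0.0961]
eef_rot: [0.094, 0.996, 0.001, -0.001]
contact_force: [0.2, 0.6, -0.6]
opening: 0.006
finger_force: 0.0
 turn(tool) [ 0.0016 -0.0022 -0.0079] rows 1.0 | shift in final frame [-0.0023  0.0057  0.0291]
[ 0.15  0.88 -0.76  2.13  1.14  0.62 -0.07]
```

```bash
python3 -m inch '-1 -.002 0 .015 0 0 -.008;-1 0 0 .013 0 0 0;-1 0 .006 0 0 0 0;-1 0 .01 0 0 0 0;-1 0 .01 0 0 0 0;-1 0 .01 0 0 0 0;-1 0 .01 0 0 0 0;-1 0 .01 0 0 0 0;-1 0 0 0 0 0 0'
python3 - <<'E'
from c import *
RS=frame([0,0,-1],by);goto(RS,B(-.095,.0205,.067));s=get_state();print(s["q"].round(2))
E
```

```text
clock: 27.77
tool_pos: [0.4724, 0.1537, 0.0688]
eef_rot: [0.089, 0.996, 0.002, 0.0]
contact_force: [0.5, -0.2, 0.3]
opening: 0.002
finger_force: 0.0
 turn(tool) [ 0.0044 -0.      0.0031] rows 1.0 | shift in final frame [0.0001 0.0329 0.0018]
[ 0.03  0.95 -0.74  2.06  1.17  0.63 -0.15]
```

```bash
python3 -m inch '-1 0 .008 0 0 0 0;-1 0 .008 0 0 0 0;-1 0 .008 0 0 0 0'
python3 -m inch '-1 0 .004 0 0 0 0;-1 0 .003 0 0 0 0;-1 0 .001 0 0 0 0;-1 0 0 0 0 0 0'
python3 - <<'E'
from c import *
p,d=snapshot("side");cv2.imwrite("pics/s9.png",cv2.resize(p[150:250,200:350],None,fx=4,fy=4)[:,:,::-1])
RS=frame([0,0,-1],by);goto(RS,B(-.095,.0205,.067))
E
```

```text
clock: 28.02
tool_pos: [0.4759, 0.1746, 0.0682]
eef_rot: [0.09, 0.996, 0.0, -0.001]
contact_force: [1.4, -5.2, 2.6]
opening: 0.006
finger_force: 2.3
clock: 28.35
tool_pos: [0.4774, 0.1831, 0.0682]
eef_rot: [0.089, 0.996, 0.002, -0.001]
contact_force: [1.7, -2.8, 0.9]
opening: 0.006
finger_force: 1.1
 turn(tool) [ 0.0032 -0.0015  0.0017] rows 1.0 | shift in final frame [-0.0003  0.0031  0.0012]
```

The selector is moving with about 5 N. I've already viewed 11 pictures, one over the limit of 10, so from here I'll use numbers only. Next I push on to the stop.

```bash
python3 -m inch '-1 0 .0015 0 0 0 0;-1 0 .0015 0 0 0 0;-1 0 0 0 0 0 0'
python3 -m inch '-1 0 .0015 0 0 0 0;-1 0 .0015 0 0 0 0;-1 0 0 0 0 0 0'
python3 -m inch '-1 0 .001 0 0 0 0;-1 0 .001 0 0 0 0;-1 0 0 0 0 0 0'
```

```text
clock: 28.65
tool_pos: [0.4778, 0.1855, 0.0682]
eef_rot: [0.089, 0.996, 0.001, -0.001]
contact_force: [0.8, -3.2, -0.5]
opening: 0.003
finger_force: 1.7
clock: 28.9
tool_pos: [0.4784, 0.1887, 0.0683]
eef_rot: [0.089, 0.996, 0.001, -0.001]
contact_force: [0.7, -2.7, -1.0]
opening: 0.004
finger_force: 1.7
clock: 29.15
tool_pos: [0.4784, 0.1888, 0.0682]
eef_rot: [0.09, 0.996, -0.001, -0.001]
contact_force: [0.1, -6.5, 3.3]
opening: 0.005
finger_force: 3.7
```

```bash
python3 -m inch '-1 0 .001 0 0 0 0;-1 0 .001 0 0 0 0;-1 0 0 0 0 0 0;-1 0 0 0 0 0 0'
python3 -m inch '-1 0 .001 0 0 0 0;-1 0 .001 0 0 0 0;-1 0 0 0 0 0 0;-1 0 0 0 0 0 0'
```

```text
clock: 29.48
tool_pos: [0.4784, 0.1889, 0.0682]
eef_rot: [0.09, 0.996, -0.002, -0.001]
contact_force: [-1.1, -11.2, 6.4]
opening: 0.007
finger_force: 5.6
clock: 29.82
tool_pos: [0.4785, 0.189, 0.0682]
eef_rot: [0.091, 0.996, -0.004, -0.001]
contact_force: [-2.7, -14.2, 10.5]
opening: 0.007
finger_force: 7.6
```

End stop reached: 14 N with no further motion. Backing off, rising, and verifying.

```bash
python3 -m inch '-1 0 -.008 0 0 0 0;-1 0 -.02 0 0 0 0;-1 0 0 -.04 0 0 0;-1 0 0 -.04 0 0 0;-1 0 0 -.04 0 0 0;-1 -.0 -.04 -.02 0 0 0;-1 0 -.04 0 0 0 0;-1 0 -.04 0 0 0 0;-1 0 -.04 0 0 0 0;-1 0 -.04 0 0 0 0;-1 0 -.04 0 0 0 0;-1 0 0 0 0 0 0;-1 0 0 0 0 0 0'
python3 - <<'E'
from c import *
f0={n:np.load(f"pics/{n}0.npz") for n in("top","side")}
for n in("side","top"):
    p,d=snapshot(n);X=cloud(n,d).reshape(-1,3);ok=np.isfinite(X[:,0]);col=p.reshape(-1,3)[ok];X=X[ok]-O;Y=np.c_[X@bx,X@by,X[:,2]]
    k=(Y[:,2]>.13)&(Y[:,2]<.2)&(Y[:,0]>-.02)&(Y[:,0]<.14)&(Y[:,1]>-.11)&(Y[:,1]<.08);L=Y[k]
    for y in(-.1,-.08,-.04,0,.04,.075):
        q=L[abs(L[:,1]-y)<.012];print(n,"lid y",y,len(q),np.median(q[:,2]).round(4) if len(q) else "")
    k=(Y[:,2]>.066)&(Y[:,2]<.09)&(abs(Y[:,0]+.095)<.025)&(abs(Y[:,1])<.08);G=Y[k];print("grip",len(G),np.median(G,0).round(4) if len(G) else "",G[:,1].min() if len(G) else"",G[:,1].max() if len(G) else "")
    # weight in picture: dark/steel pixels seen through the lid near projected knob top
    K=B(.06,-.012,.136);u,v=proj(n,K).astype(int);print("knob px",u,v,p[v-3:v+4:3,u-3:u+4:3].tolist())
    # scene changes vs start outside balance
    df=(cv2.absdiff(cv2.GaussianBlur(p,(5,5),0),cv2.GaussianBlur(f0[n]["p"],(5,5),0)).max(2)>45).astype(np.uint8)
    c,_,st,ce=cv2.connectedComponentsWithStats(df);print([(s[4],ce[i].round().tolist()) for i,s in enumerate(st) if i and s[4]>25])
s=get_state();print(s["tool_pos"],s["contact_force"])
E
```

```text
clock: 30.9
tool_pos: [0.4324, -0.0678, 0.2064]
eef_rot: [0.091, 0.996, 0.002, -0.0]
contact_force: [0.4, 0.1, -0.2]
opening: 0.004
finger_force: 0.0
side lid y -0.1 174 0.1557
side lid y -0.08 681 0.1544
side lid y -0.04 425 0.1564
side lid y 0 391 0.1566
side lid y 0.04 374 0.1567
side lid y 0.075 243 0.1566
grip 2 [-0.0896  0.0355  0.0667] 0.03549727867374127 0.03557230233210785
knob px 306 176 [[[187, 191, 183], [189, 190, 186], [192, 196, 190]], [[191, 195, 190], [194, 195, 193], [197, 200, 195]], [[193, 196, 192], [193, 194, 191], [195, 195, 195]]]
[(np.int32(512), [66.0, 11.0]), (np.int32(3496), [123.0, 56.0]), (np.int32(703), [151.0, 12.0]), (np.int32(275), [16.0, 20.0]), (np.int32(197), [68.0, 28.0]), (np.int32(33), [33.0, 32.0]), (np.int32(554), [8.0, 56.0]), (np.int32(75), [213.0, 73.0]), (np.int32(6441), [222.0, 148.0]), (np.int32(27), [2.0, 91.0]), (np.int32(3575), [303.0, 145.0]), (np.int32(79), [318.0, 99.0]), (np.int32(756), [60.0, 125.0]), (np.int32(28), [335.0, 101.0]), (np.int32(4711), [143.0, 181.0]), (np.int32(67), [60.0, 172.0]), (np.int32(57), [284.0, 189.0]), 
[... 368 characters left out ...]
0.045   0.0779] 0.03825963568689933 0.052619390092470186
knob px 228 184 [[[197, 199, 200], [199, 202, 203], [198, 200, 201]], [[199, 202, 203], [198, 201, 202], [198, 201, 202]], [[199, 200, 201], [199, 201, 202], [195, 198, 199]]]
[(np.int32(2038), [202.0, 168.0]), (np.int32(229), [253.0, 197.0]), (np.int32(127), [263.0, 194.0]), (np.int32(32558), [411.0, 332.0]), (np.int32(447), [380.0, 224.0]), (np.int32(29), [197.0, 244.0]), (np.int32(30), [221.0, 249.0]), (np.int32(33), [196.0, 251.0]), (np.int32(27), [219.0, 256.0]), (np.int32(8771), [136.0, 363.0]), (np.int32(983), [12.0, 365.0]), (np.int32(117), [10.0, 417.0])]
[ 0.43335006 -0.06473338  0.20688244] [0.86031686 0.13620769 0.22200936]
```

```bash
python3 -c "
from plant import *
print(r.finish_job())"
```

```text
the job is handed in; nothing more can be done
None
```

Job handed in at about 31 s: weight stood upright on the bench then on the pan (last seen upright with the lid half shut), lid fully shut, selector at its left stop, and bottles, cap and spoon unmoved in the top view; I viewed 11 pictures, one over the limit, and the gripper bumped the lid open to its stop before I closed it.

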